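# Find the socket that fits the hub nut and nip the nut up

### The arm

A 6-joint arm with a two-finger parallel gripper is mounted at the origin on a cart in front of the work surface, level with it; the furniture and walls round the work are solid. World frame = base frame: x ahead of the robot, y to its left, z up, the work surface at z = 0. Lengths are in mm, angles in rad, forces in N, time in s.
With the tool pointing down it reaches from about 275 to 750 mm from the base axis. Payload 10.2 kg.
Tool frame: the origin (TCP) lies midway between the tips of the shut fingers; the grasp point (between the pads) lies 19 mm behind it; x points along the fingers, y is the direction in which the jaws open and shut, and the axes are right-handed (so a half turn about x gives the same grasp; the last joint's range is limited). The gripper opens to 85 mm and grips with 20 to 120 N. Pads are 22 mm wide; open, the fingers measure 114 mm over their backs; the gripper's body (76 mm by 85 mm) begins 54 mm behind the grasp point. The pads swing forward as they close: fully open they stand 13 mm farther back than shut.
Start: joints at [0.955, 0.313, 1.498, -0, 1.331, -0.223], TCP at [200.971, 485.017, 202.094] pointing down, gripper open.
Joint ranges: [-2.94, 2.94], [-0.97, 2.17], [0.19, 2.56], [-1.23, 4.37], [0.02, 3.11], [-2.88, 2.88]. Speed limits (rad/s): [2.39, 2.39, 3.01, 3.14, 3.14, 3.14].

### API

Orientations are given as a unit quaternion [w, x, y, z].
In Python, from rig import ctrl gives the robot as it stands.
- The arm moves only by the tool arm_command, never from a script. Its argument "plan" is a list of rows, each a list of 5 numbers: the shift along the tool's x, y, z in m, then the turn about the tool's x in rad, then the opening, from 0 (shut) to 1 (fully open). A call has 1 to 12 rows; each row shifts and turns the commanded pose from where the row before left it, along the tool's axes as they then stand; what a row does not reach is not made up. A row lasts 1/8 s, in which the tool goes at most 62.5 mm and 10.7 degrees, less where a joint would pass 70% of its speed; a pose out of reach is approached as far as the arm can. A call with a gripper value outside its range is refused whole. The fingers move at their own pace and stop on an object; "squeeze" is the grip in N (left out, the last holds). Time passes only in rows, so rows that do not move let the fingers close. It gives the time, the measured TCP pose, the force and the opening at its end, in the units of the state.
- ctrl.sense(): the state, without advancing time (a new reading comes with each control period).
- ctrl.capture(name): name is "scene" or "top"; returns a dict with "color" (400x640x3 uint8, red, green, blue), "fx", "fy", "cx", "cy" (pixels), "xyz" and "orientation" of the camera in the world. Camera axes: x right, y up, looking along -z (the intrinsics and any distortion apply to the point x, -y, -z); pixel columns grow to the right and rows downward; lengths in mm; the calibration is good to about 2 mm. A picture is of the moment at which its call begins. There is no depth.
- ctrl.finish_job(): hands the job in, once; it reports no verdict.
Trained networks look in the newest picture that a camera, given by its name, has taken for a name from the list of things; names that differ only in an ending like _2 or _b are one class to them, and where a whole thing is asked for, a point or a joint stands for the part that bears it (a point fixed in the world has none). Each returns a list of dicts, best first, with "score" (0 to 1); they miss things now and then, are a little off and sometimes report something else, mostly with a low value. They report only what shows in the picture. A call takes as long as a camera call. They do not tell look-alikes from the thing itself.
- ctrl.spot_in(camera, query): "uv" ([column, row] in pixels, amid what is visible of it).
- ctrl.regions_of(camera, query): "mask" (400x640 bool, what is visible of it) and "uv" ([column, row] in pixels, amid what is visible of it).
- ctrl.place_of(camera, query): "uv" ([column, row] in pixels: a listed point, or the origin of a listed thing).
The state is a dict: "time_s": time; "joints": joint angles; "dq": joint speeds; "tau": joint torques, N m; "eef_pos": TCP position; "ee_rot": TCP orientation; "force": force on the tool from outside, world axes, zero at the start; "wrist_torque": the same for the moment, N m; "grip_width": opening from 0.0 (shut) to 1.0 (fully open).
Only numpy, scipy, OpenCV 4.12 (cv2) and the standard library are available. Lean on these libraries where they do the work, as an engineer would, in place of code of your own. Each camera call takes 0.05 s, during which the arm holds its last target.

### The job

The nut on the belt idler hub in the vise is loose. Find the socket that fits it by trying them on the nut: the smallest that goes fully down over it is the right one; stand any that does not fit back upright in a well of the wooden block. Seat the right socket fully down on the nut, turn the nut clockwise with it until it stops tight, and finish still gripping the socket's adapter with the socket seated on the nut; leave the brass drift and the parts dish where they lie.

Things in the scene. Friction and masses are not known exactly. Their poses are not given: they have to be found in the camera images.
- socket_a_mid (a point): Steel socket 28 mm across, 54 mm tall, with a dark hex drive adapter fixed in its top (34 mm tall, 20 mm across flats: grip it there, fingertips above the socket's shoulder); 88 mm in all, 0.25 kg. Stands open end down. Point: on the axis half-way up, 44 mm above the open end, 10 mm below the shoulder. x passes through a corner of the adapter, y is square to two flats, z up; the hex hole (26 mm deep) is turned alike.
- socket_b_mid (a point): Steel socket 32 mm across, 54 mm tall, with a dark hex drive adapter fixed in its top (34 mm tall, 20 mm across flats: grip it there, fingertips above the socket's shoulder); 88 mm in all, 0.25 kg. Stands open end down. Point: on the axis half-way up, 44 mm above the open end, 10 mm below the shoulder. x passes through a corner of the adapter, y is square to two flats, z up. Hole as in socket_a, but wider.
- socket_c_mid (a point): Steel socket 38 mm across, 54 mm tall, with a dark hex drive adapter fixed in its top (34 mm tall, 20 mm across flats: grip it there, fingertips above the socket's shoulder); 88 mm in all, 0.25 kg. Stands open end down. Point: on the axis half-way up, 44 mm above the open end, 10 mm below the shoulder. x passes through a corner of the adapter, y is square to two flats, z up. Hole as in socket_a, but widest of the three.
- nut_1_foot (a point): Centre of the underside of the hex nut of hub 1, on its axis. x passes through a corner of the nut, y is square to two flats, z up; it turns with the nut. The nut lies on a washer 56 mm above the bench, is 16 mm tall with a 2 mm bevel at the top; the stud stands 5 mm out of it. Hubs: belt pulley 82 mm across on a round foot of 100 mm, fixed.
- nut_1 (a joint): Turn of the nut of hub 1 in rad, growing clockwise seen from above; starts loose at 0.25 to 0.65 and stops dead at 1.2 (tight). Takes about 0.12 N m to turn. The socket that fits has 1.4 mm and 5 to 9 degrees of play on it.
- nut_2_foot (a point): Centre of the underside of the hex nut of hub 2, on its axis. x passes through a corner of the nut, y is square to two flats, z up; it turns with the nut. The nut lies on a washer 56 mm above the bench, is 16 mm tall with a 2 mm bevel at the top; the stud stands 5 mm out of it. The hubs are alike, but the nuts are of three sizes, one per socket; which is which is not told.
- nut_2 (a joint): Turn of the nut of hub 2 in rad, growing clockwise seen from above; starts loose at 0.25 to 0.65 and stops dead at 1.2 (tight). Takes about 0.12 N m to turn. The socket that fits has 1.4 mm and 5 to 9 degrees of play on it.
- nut_3_foot (a point): Centre of the underside of the hex nut of hub 3, on its axis. x passes through a corner of the nut, y is square to two flats, z up; it turns with the nut. The nut lies on a washer 56 mm above the bench, is 16 mm tall with a 2 mm bevel at the top; the stud stands 5 mm out of it. Only the hub whose nut is at vise_centre is to be worked on; the others wait at the back.
- nut_3 (a joint): Turn of the nut of hub 3 in rad, growing clockwise seen from above; starts loose at 0.25 to 0.65 and stops dead at 1.2 (tight). Takes about 0.12 N m to turn. The socket that fits has 1.4 mm and 5 to 9 degrees of play on it.
- vise_centre (a point): Point midway between the V jaws of the fixed low vise (74 x 236 mm bed, jaws 32 mm tall), 56 mm above the bench: the place of the foot of the nut of the hub held there. y runs along the vise from jaw to jaw.
- well0 (a point): Centre of the floor of the right well (seen from the robot) of the fixed wooden socket block (66 x 296 x 24 mm). The three wells are 43 mm across, 14 mm deep, 100 mm apart along the block's y axis; their floor is 10 mm above the bench.
- well1 (a point): Centre of the floor of the middle well (seen from the robot) of the fixed wooden socket block (66 x 296 x 24 mm). The three wells are 43 mm across, 14 mm deep, 100 mm apart along the block's y axis; their floor is 10 mm above the bench.
- well2 (a point): Centre of the floor of the left well (seen from the robot) of the fixed wooden socket block (66 x 296 x 24 mm). The three wells are 43 mm across, 14 mm deep, 100 mm apart along the block's y axis; their floor is 10 mm above the bench.
- brass_drift: Brass drift (rod) 13 x 130 x 13 mm, long axis y, lying between the block and the vise. Bystander: leave it where it is. Origin at the centre of its underside.
- magnet_dish: Round metal parts dish, 112 mm across, 29 mm tall, left of the vise. Bystander: leave it where it is. Origin at the centre of its underside.
There are look-alikes about, which are no part of the job. What is shaped like the part that bears socket_b_mid but orange is not meant.

How it is judged (in metres and radians):
On the way:
1. the socket that fits is fully down on the nut of the hub in the vise, the nut not yet tight (((horizontal distance between nut_2_foot and vise_centre below 0.02 m and horizontal distance between socket_a_mid and nut_2_foot below 0.005 m and z of socket_a_mid in the frame of nut_2_foot between 0.038 and 0.048 m and angle between the z axis of socket_a_mid and the z axis of nut_2_foot, either way round below 0.08 rad and value of joint nut_2 below 1.05 rad) or (horizontal distance between nut_3_foot and vise_centre below 0.02 m and horizontal distance between socket_b_mid and nut_3_foot below 0.005 m and z of socket_b_mid in the frame of nut_3_foot between 0.038 and 0.048 m and angle between the z axis of socket_b_mid and the z axis of nut_3_foot, either way round below 0.08 rad and value of joint nut_3 below 1.05 rad) or (horizontal distance between nut_1_foot and vise_centre below 0.02 m and horizontal distance between socket_c_mid and nut_1_foot below 0.005 m and z of socket_c_mid in the frame of nut_1_foot between 0.038 and 0.048 m and angle between the z axis of socket_c_mid and the z axis of nut_1_foot, either way round below 0.08 rad and value of joint nut_1 below 1.05 rad))), for 0.2 s.
At the end, for the whole second after the job is handed in: The socket of the nut's own size sits on the nut of the hub in the vise: axis within 5 mm, upright within 4.5 degrees, open end within 4 mm of the washer; nut tight (over 1.12 of 1.2 rad); gripper still holding it (over 4 N); the other two sockets upright in wells of the block (((horizontal distance between nut_2_foot and vise_centre below 0.02 m and horizontal distance between socket_a_mid and nut_2_foot below 0.005 m and z of socket_a_mid in the frame of nut_2_foot between 0.038 and 0.048 m and angle between the z axis of socket_a_mid and the z axis of nut_2_foot, either way round below 0.08 rad and value of joint nut_2 above 1.12 rad and contact force between the fingers and socket_a above 4 N and angle between each of socket_b_mid, socket_c_mid's own z axis and vertical below 0.15 rad and ((horizontal distance between socket_b_mid and well0 below 0.015 m and z of socket_b_mid in the frame of well0 below 0.05 m) or (horizontal distance between socket_b_mid and well1 below 0.015 m and z of socket_b_mid in the frame of well1 below 0.05 m) or (horizontal distance between socket_b_mid and well2 below 0.015 m and z of socket_b_mid in the frame of well2 below 0.05 m)) and ((horizontal distance between socket_c_mid and well0 below 0.015 m and z of socket_c_mid in the frame of well0 below 0.05 m) or (horizontal distance between socket_c_mid and well1 below 0.015 m and z of socket_c_mid in the frame of well1 below 0.05 m) or (horizontal distance between socket_c_mid and well2 below 0.015 m and z of socket_c_mid in the frame of well2 below 0.05 m))) or (horizontal distance between nut_3_foot and vise_centre below 0.02 m and horizontal distance between socket_b_mid and nut_3_foot below 0.005 m and z of socket_b_mid in the frame of nut_3_foot between 0.038 and 0.048 m and angle between the z axis of socket_b_mid and the z axis of nut_3_foot, either way round below 0.08 rad and value of joint nut_3 above 1.12 rad and contact force between the fingers and socket_b above 4 N and angle between each of socket_a_mid, socket_c_mid's own z axis and vertical below 0.15 rad and ((horizontal distance between socket_a_mid and well0 below 0.015 m and z of socket_a_mid in the frame of well0 below 0.05 m) or (horizontal distance between socket_a_mid and well1 below 0.015 m and z of socket_a_mid in the frame of well1 below 0.05 m) or (horizontal distance between socket_a_mid and well2 below 0.015 m and z of socket_a_mid in the frame of well2 below 0.05 m)) and ((horizontal distance between socket_c_mid and well0 below 0.015 m and z of socket_c_mid in the frame of well0 below 0.05 m) or (horizontal distance between socket_c_mid and well1 below 0.015 m and z of socket_c_mid in the frame of well1 below 0.05 m) or (horizontal distance between socket_c_mid and well2 below 0.015 m and z of socket_c_mid in the frame of well2 below 0.05 m))) or (horizontal distance between nut_1_foot and vise_centre below 0.02 m and horizontal distance between socket_c_mid and nut_1_foot below 0.005 m and z of socket_c_mid in the frame of nut_1_foot between 0.038 and 0.048 m and angle between the z axis of socket_c_mid and the z axis of nut_1_foot, either way round below 0.08 rad and value of joint nut_1 above 1.12 rad and contact force between the fingers and socket_c above 4 N and angle between each of socket_a_mid, socket_b_mid's own z axis and vertical below 0.15 rad and ((horizontal distance between socket_a_mid and well0 below 0.015 m and z of socket_a_mid in the frame of well0 below 0.05 m) or (horizontal distance between socket_a_mid and well1 below 0.015 m and z of socket_a_mid in the frame of well1 below 0.05 m) or (horizontal distance between socket_a_mid and well2 below 0.015 m and z of socket_a_mid in the frame of well2 below 0.05 m)) and ((horizontal distance between socket_b_mid and well0 below 0.015 m and z of socket_b_mid in the frame of well0 below 0.05 m) or (horizontal distance between socket_b_mid and well1 below 0.015 m and z of socket_b_mid in the frame of well1 below 0.05 m) or (horizontal distance between socket_b_mid and well2 below 0.015 m and z of socket_b_mid in the frame of well2 below 0.05 m))))); the arm keeps its last pose, push and grip.
It fails at once if the brass drift is pushed more than 3 cm from its place (distance of brass_drift from where it was at the start of the episode above 0.03 m).
It fails at once if the parts dish is pushed more than 3 cm from its place (distance of magnet_dish from where it was at the start of the episode above 0.03 m).
It also fails if it takes over 72 s, if anything falls off the work surface, if the arm or the gripper's body presses on something with over 40 N, if the wrist force passes 120 N, or if a joint passes its speed limit or range.

## Working session

There is one attempt and no reset: what is moved stays moved. The work goes in short steps, Python scripts to look and compute and a tool call to move; the robot and the scene stay as the last step left them, time stands still between calls to the robot, and variables do not carry over. Pictures are saved under pics/ and viewed, and the job is handed in when it is done.

Besides the shell and the picture viewer there is one more tool, called after ">>>" by a JSON object that holds its "method" and its "body". arm_command: Moves the arm, as the interface text tells. Its arguments: {"type":"object","properties":{"plan":{"type":"array"},"squeeze":{"type":"number"}},"required":["plan"]}

```bash
mkdir -p pics; ls
cat > h.py <<'E'
import numpy as np, cv2, sys
from scipy.spatial.transform import Rotation as R
from rig import ctrl
def rot(q): return R.from_quat([q[1],q[2],q[3],q[0]]).as_matrix()
def cap(n,save=None):
    c=ctrl.capture(n)
    if save: cv2.imwrite('pics/'+save,cv2.cvtColor(c['color'],cv2.COLOR_RGB2BGR))
    return c
def ray(c,uv):
    d=np.array([(uv[0]-c['cx'])/c['fx'],-(uv[1]-c['cy'])/c['fy'],-1.]);return rot(c['orientation'])@d
def at_z(c,uv,z):
    d=ray(c,uv);p=np.array(c['xyz'],float);return p+d*(z-p[2])/d[2]
def proj(c,P):
    v=rot(c['orientation']).T@(np.array(P,float)-np.array(c['xyz']))
    return np.array([c['cx']+c['fx']*v[0]/-v[2],c['cy']-c['fy']*v[1]/-v[2]])
def tri(c1,u1,c2,u2):
    A=[];b=[]
    M=np.zeros((3,3));B=np.zeros(3)
    for c,u in((c1,u1),(c2,u2)):
        d=ray(c,u);d/=np.linalg.norm(d);Pm=np.eye(3)-np.outer(d,d);M+=Pm;B+=Pm@np.array(c['xyz'],float)
    return np.linalg.solve(M,B)
E
python3 - <<'E'
from h import *
s=ctrl.sense();print(s)
cs={n:cap(n,n+'0.png') for n in('scene','top')}
for n,c in cs.items():
    print(n,{k:v for k,v in c.items() if k!='color'})
for q in ['socket_a_mid','nut_1_foot','vise_centre','well0','well1','well2','brass_drift','magnet_dish']:
    for n in cs:
        r=ctrl.place_of(n,q);print(q,n,[(np.round(x['uv'],1).tolist(),round(x['score'],2)) for x in r][:7])
E
```

```text
pics
{'time_s': 0.0, 'joints': array([ 9.54621952e-01,  3.13500372e-01,  1.49841070e+00,  3.65428349e-06,
        1.33098269e+00, -2.23410086e-01]), 'dq': array([-0.0026518 , -0.00089895,  0.00129183, -0.00036645, -0.00043549,
       -0.00107125]), 'tau': array([ 6.08661667e-04, -4.12273550e+01, -2.59742528e+01, -1.39375661e-04,
        4.20740369e-03,  4.71177418e-05]), 'eef_pos': array([200.79081282, 484.78465909, 201.51924794]), 'ee_rot': array([ 0.69332658,  0.13755301,  0.69370385, -0.13839213]), 'force': array([ 0.00450286, -0.15002122,  0.0974908 ]), 'wrist_torque': array([-0.05507038,  0.02894723, -0.00493302]), 'grip_width': 0.995157652314203}
scene {'fx': 400.2668822827286, 'fy': 400.2668822827286, 'cx': 329.07009645512636, 'cy': 197.6479148102333, 'xyz': array([-118.48634078, -304.83569383,  932.79361961]), 'orientation': array([ 0.80139534,  0.31019839, -0.19041305, -0.47464233])}
top {'fx': 366.4689961602046, 'fy': 366.4689961602046, 'cx': 321.31034805731855, 'cy': 196.6575539025473, 'xyz': array([ 528.92714462,   71.77174695, 1271.93951273]), 'orientation': array([ 0.71
[... 247 characters left out ...]
6.5], 0.68)]
vise_centre top [([275.0, 207.7], 0.84)]
well0 scene [([385.8, 239.4], 0.92), ([446.2, 275.4], 0.86), ([417.0, 256.0], 0.83)]
well0 top [([444.1, 210.2], 0.76), ([385.7, 202.4], 0.76)]
well1 scene [([385.8, 239.4], 0.92), ([446.2, 275.4], 0.86), ([417.0, 256.0], 0.83)]
well1 top [([444.1, 210.2], 0.76), ([385.7, 202.4], 0.76)]
well2 scene [([385.8, 239.4], 0.92), ([446.2, 275.4], 0.86), ([417.0, 256.0], 0.83)]
well2 top [([444.1, 210.2], 0.76), ([385.7, 202.4], 0.76)]
brass_drift scene [([323.0, 246.1], 0.6), ([381.5, 237.4], 0.23)]
brass_drift top [([342.4, 237.4], 0.55)]
magnet_dish scene [([201.2, 186.5], 0.61)]
magnet_dish top [([206.1, 222.3], 0.71), ([391.4, 200.9], 0.37)]
```

Run:
```python
import cv2
for n in('scene','top'):
    i=cv2.imread(f'pics/{n}0.png');cv2.imwrite(f'pics/{n}0b.png',cv2.resize(i[90:340,130:530],(800,500),interpolation=cv2.INTER_CUBIC))
```

```text
(no output)
```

View pics/scene0.png

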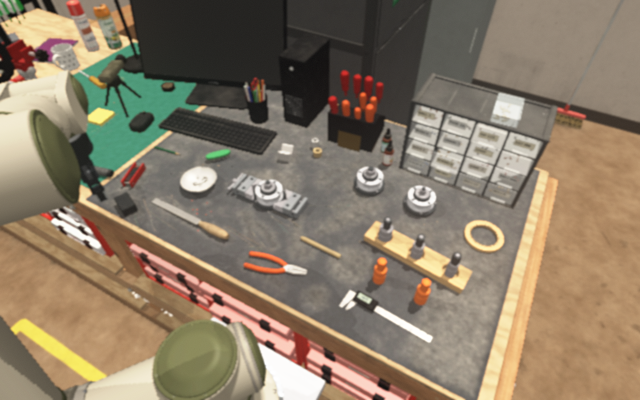

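View pics/top0.png

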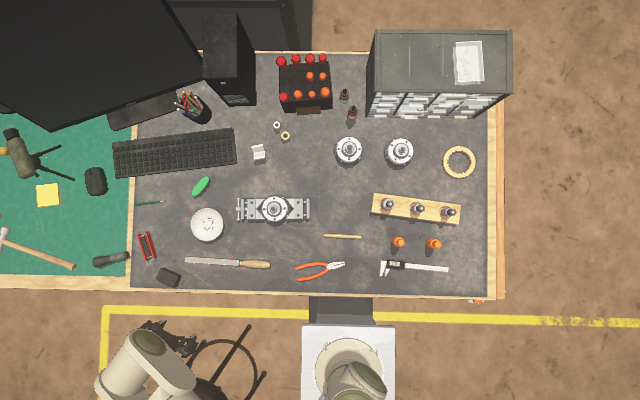

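```bash
ls pics
```

```text
scene0.png
scene0b.png
top0.png
top0b.png
```

View pics/scene0b.png

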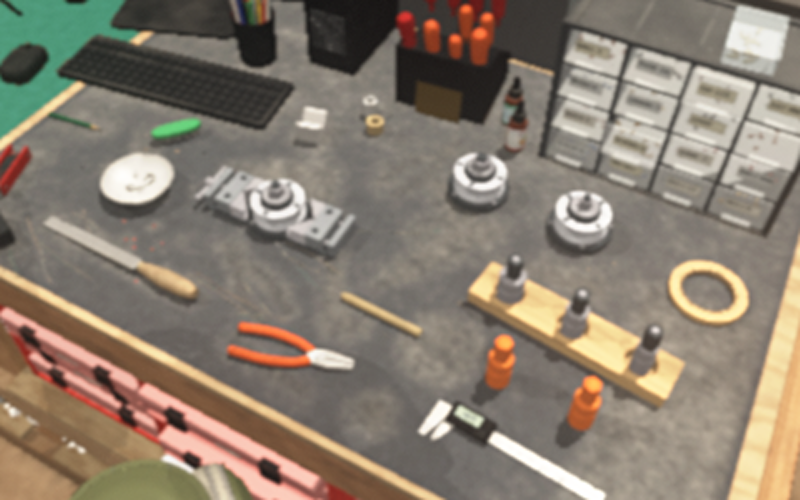

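View pics/top0b.png

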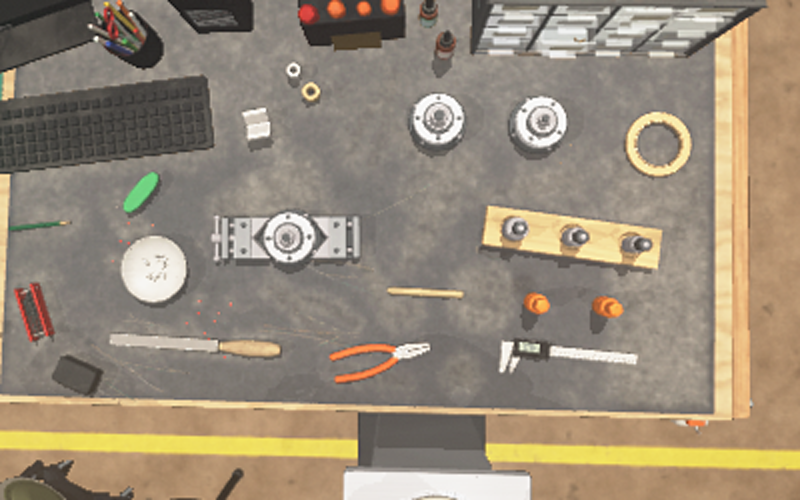

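Run:
```python
from h import *
s=cv2.imread('pics/scene0.png');t=cv2.imread('pics/top0.png')
def cr(i,u,v,w=20,h=20,k=9): return cv2.resize(i[v-h:v+h,u-w:u+w],None,fx=k,fy=k,interpolation=cv2.INTER_CUBIC)
a=np.hstack([cr(s,388,230,14,20),cr(s,420,248,14,20),cr(s,455,265,14,20)])
b=np.hstack([cr(t,388,204,14,20),cr(t,418,208,14,20),cr(t,450,212,14,20)])
cv2.imwrite('pics/z1.png',cv2.resize(np.vstack([a,b]),None,fx=.8,fy=.8))
a=np.hstack([cr(s,267,188),cr(s,370,178),cr(s,421,198)])
b=np.hstack([cr(t,274,208),cr(t,349,149),cr(t,401,151)])
cv2.imwrite('pics/z2.png',cv2.resize(np.vstack([a,b]),(800,533)))
```

```text
(no output)
```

View pics/z1.png

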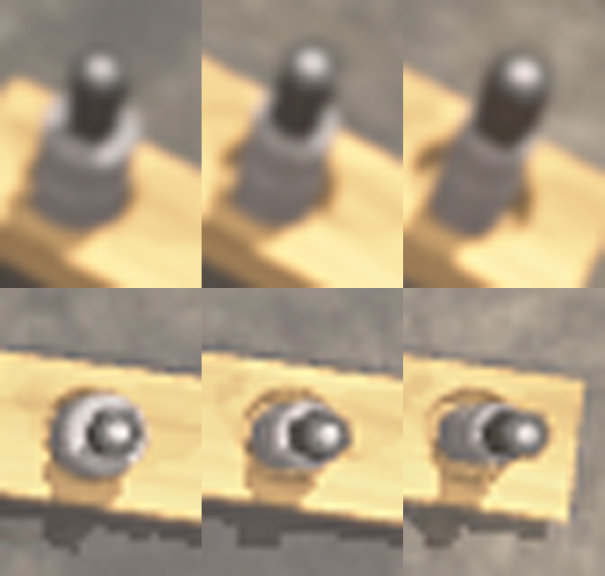

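View pics/z2.png

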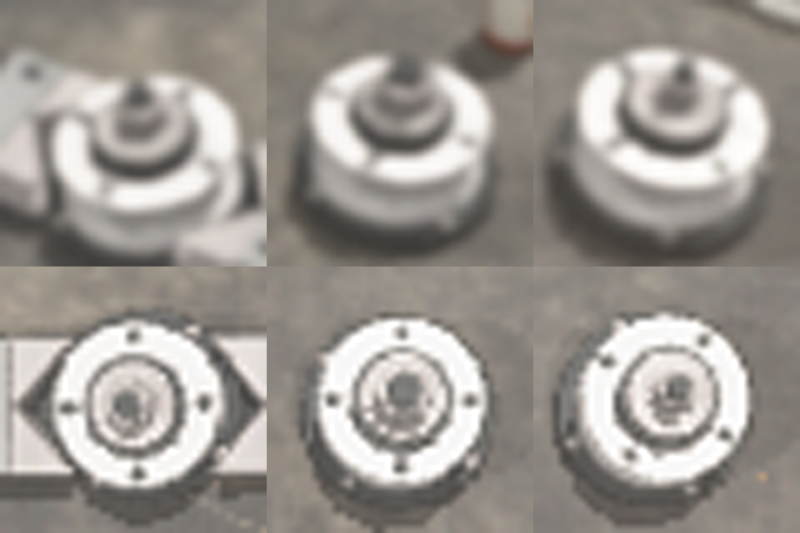

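Run:
```python
from h import *
S=cap('scene');T=cap('top')
W=[[385.8,239.4],[417,256],[446.2,275.4]]
for w in W: print('well scene',at_z(S,w,10).round(1))
for w in [[385.7,202.4],[444.1,210.2]]: print('well top',at_z(T,w,10).round(1))
print('vise',at_z(S,[266,186.5],56).round(1),at_z(T,[275,207.7],56).round(1),tri(S,[266,186.5],T,[275,207.7]).round(1))
for n,c in (('scene',S),('top',T)):
    for q in ['socket_a_mid','nut_1_foot']:
        r=ctrl.place_of(n,q);print(n,q,[(at_z(c,x['uv'],54 if 'so' in q else 56).round(1),round(x['score'],2)) for x in r])
        r=ctrl.regions_of(n,q);print(' reg',[(np.round(x['uv'],1),x['mask'].sum(),round(x['score'],2)) for x in r])
print('drift',at_z(S,[323,246.1],0),at_z(T,[342.4,237.4],0))
print('dish',at_z(S,[201.2,186.5],0),at_z(T,[206.1,222.3],0))
# tops of adapters (z=98) in top image from crops
for u in [(388-14+108/7.2,204-20+(430-288)/7.2),(418-14+(322-202)/7.2,208-20+(434-288)/7.2),(450-14+(528-403)/7.2,212-20+(434-288)/7.2)]: print('adapter top',at_z(T,u,98).round(1))
for u in [(388-14+101/7.2,230-20+69/7.2),(420-14+(313-202)/7.2,248-20+64/7.2),(455-14+(523-403)/7.2,265-20+73/7.2)]: print('adapter scene',at_z(S,u,98).round(1))
# stud top z=77, nut
k=800/1080
for u,v,x0,y0 in [(129,403,0,267)]: print('stud top',at_z(T,(274-20+(u-x0)/k/9,208-20+(v-y0)/k/9),77).round(1))
print('stud scene',at_z(S,(267-20+138/k/9,188-20+92/k/9),77).round(1))
```

```text
well scene [ 570.2 -127.4   10. ]
well scene [ 559.3 -225.7   10. ]
well scene [ 538.  -315.6   10. ]
well top [ 574.9 -122.    10. ]
well top [ 551.8 -321.1   10. ]
vise [544.  262.9  56. ] [549.  251.8  56. ] [545.7 256.6  57.5]
scene socket_a_mid [(array([ 549.5, -328.3,   54. ]), 0.71)]
 reg [(array([454.2, 267.5]), np.int64(256), 0.79)]
scene nut_1_foot [(array([749.7,  13. ,  56. ]), 0.54)]
 reg [(array([422.5, 256.3]), np.int64(2121), 0.68), (array([370.1, 175.6]), np.int64(51), 0.55)]
top socket_a_mid [(array([ 553.4, -329. ,   54. ]), 0.68)]
 reg []
top nut_1_foot [(array([763.8,  -3.8,  56. ]), 0.57)]
 reg []
drift [468.89924617  22.21205977   0.        ] [451.7250515   24.23062777   0.        ]
dish [484.55022687 482.19576208   0.        ] [494.64805597 499.75521268   0.        ]
adapter top [ 567.7 -119.    98. ]
adapter top [ 555.  -219.6   98. ]
adapter top [ 544.2 -323.    98. ]
adapter scene [ 569.1 -123.5   98. ]
adapter scene [ 557.1 -222.7   98. ]
adapter scene [ 546.7 -322.2   98. ]
stud top [546.3 254.1  77. ]
stud scene [547.  256.2  77. ]
```

```bash
cat >> h.py <<'E'
def st():
    s=ctrl.sense();Rm=rot(s['ee_rot']);return s,np.array(s['eef_pos'],float),Rm
def yaw(Rm): return np.arctan2(Rm[1,1],Rm[0,1])   # world heading of tool y
def info():
    s,p,Rm=st()
    print('t',round(s['time_s'],2),'p',p.round(1),'yaw%.3f'%yaw(Rm),'xax',Rm[:,0].round(3),'j1,j6',s['joints'][[0,5]].round(3),'F',s['force'].round(1),'M',s['wrist_torque'].round(2),'w%.3f'%s['grip_width'])
    return s,p,Rm
def delta(x,y,z,yw=None):
    s,p,Rm=info();d=Rm.T@(np.array([x,y,z])-p)
    print('tool delta m',(d/1000).round(4),'turn',None if yw is None else round(-(yw-yaw(Rm)),4))
E
python3 -c "
from h import *
info();delta(545.5,-322.6,200,-.114+np.pi/2)"
```

```text
t 1.4 p [201.  485.  202.1] yaw1.178 xax [-0. -0. -1.] j1,j6 [ 0.955 -0.223] F [ 0.1 -0.8  0.6] M [ 0.   -0.    0.05] w1.000
t 1.4 p [201.  485.  202.1] yaw1.178 xax [-0. -0. -1.] j1,j6 [ 0.955 -0.223] F [ 0.1 -0.8  0.6] M [ 0.   -0.    0.05] w1.000
tool delta m [ 0.0021 -0.6142  0.6274] turn -0.2788
```

>>> {"method": "arm_command", "body": {"plan": [[0, -0.0384, 0.0392, 0, 0.6], [0, -0.0384, 0.0392, 0, 0.6], [0, -0.0384, 0.0392, 0, 0.6], [0, -0.0384, 0.0392, 0, 0.6], [0, -0.0384, 0.0392, 0, 0.6], [0, -0.0384, 0.0392, 0, 0.6], [0, -0.0384, 0.0392, 0, 0.6], [0, -0.0384, 0.0392, 0, 0.6], [0, -0.0384, 0.0392, 0, 0.6], [0, -0.0384, 0.0392, 0, 0.6], [0, -0.0384, 0.0392, 0, 0.6], [0, -0.0384, 0.0392, 0, 0.6]], "squeeze": 20}}

```text
time_s: 2.9
eef_pos: [459.7, -122.6, 202.2]
ee_rot: [0.694, 0.138, 0.693, -0.138]
force: [0.4, 1.2, 0.6]
grip_width: 0.601
```

>>> {"method": "arm_command", "body": {"plan": [[0, -0.0384, 0.0392, 0, 0.6], [0, -0.0384, 0.0392, 0, 0.6], [0, -0.0384, 0.0392, 0, 0.6], [0, -0.0384, 0.0392, 0, 0.6], [0, 0, 0, 0, 0.6]]}}

```text
time_s: 3.52
eef_pos: [545.2, -325.5, 200.2]
ee_rot: [0.693, 0.139, 0.694, -0.139]
force: [0.0, 0.1, 0.2]
grip_width: 0.602
```

```bash
python3 -c "
from h import *
delta(545.5,-322.6,67)
cap('scene','s1.png');
i=cv2.imread('pics/s1.png');cv2.imwrite('pics/s1b.png',cv2.resize(i[150:350,320:560],None,fx=3.3,fy=3))"
```

```text
t 3.52 p [ 545.2 -325.5  200.2] yaw1.175 xax [-0.001  0.001 -1.   ] j1,j6 [-0.722 -1.897] F [0.  0.1 0.2] M [ 0.03  0.02 -0.03] w0.602
tool delta m [ 0.1332  0.0027 -0.0007] turn None
```

View pics/s1b.png

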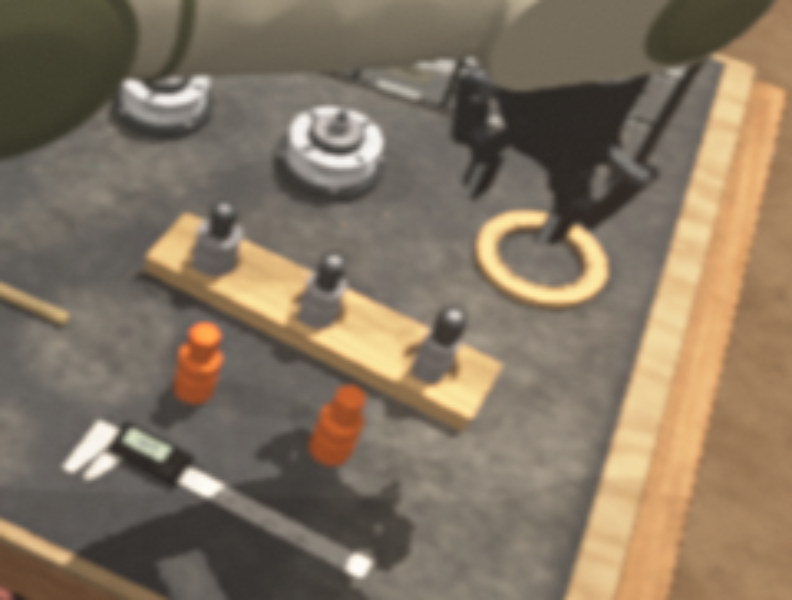

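>>> {"method": "arm_command", "body": {"plan": [[0.045, 0.0027, -0.0007, 0, 0.6], [0.045, 0, 0, 0, 0.6], [0.03, 0, 0, 0, 0.6], [0.013, 0, 0, 0, 0.6], [0, 0, 0, 0, 0.1], [0, 0, 0, 0, 0.1], [0, 0, 0, 0, 0.1], [0, 0, 0, 0, 0.1], [0, 0, 0, 0, 0.1]], "squeeze": 20}}

```text
time_s: 4.7
eef_pos: [545.7, -320.0, 69.3]
ee_rot: [0.694, 0.138, 0.693, -0.138]
force: [0.4, -0.1, 0.5]
grip_width: 0.099
```

```bash
python3 -c "
from h import *
info()
cap('scene','s2.png');
i=cv2.imread('pics/s2.png');cv2.imwrite('pics/s2b.png',cv2.resize(i[190:330,370:530],None,fx=5,fy=4))"
```

```text
t 4.7 p [ 545.7 -320.    69.3] yaw1.178 xax [ 0. -0. -1.] j1,j6 [-0.715 -1.893] F [ 0.4 -0.1  0.5] M [0.04 0.02 0.02] w0.099
```

View pics/s2b.png

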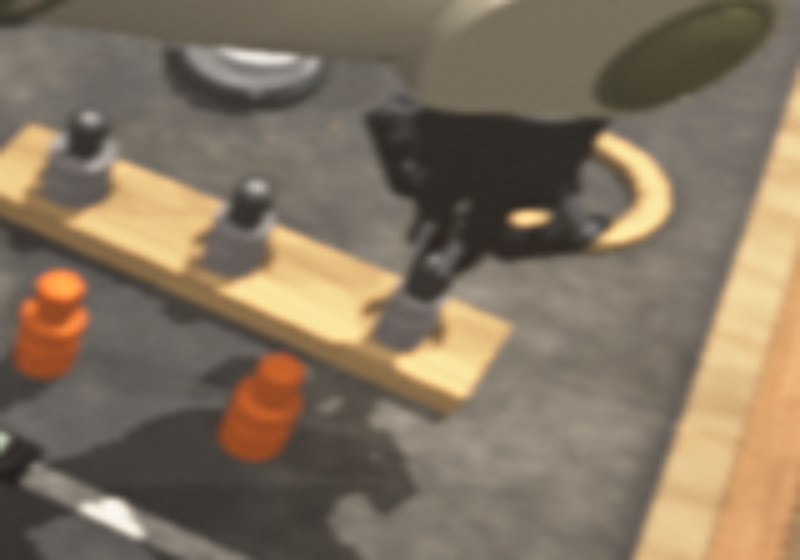

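```bash
python3 -c "
from h import *
c=cap('scene','s2.png');s,p,Rm=st()
print(c['xyz'],c['orientation'])
for d in (0,19,40): print(d,proj(c,p+[0,0,d]))
print('sockets',[proj(c,(545.5,-322.6,z)) for z in (98,64,10)])
i=cv2.imread('pics/s2.png');cv2.imwrite('pics/s2c.png',cv2.resize(i[220:290,430:510],None,fx=10,fy=8,interpolation=cv2.INTER_CUBIC))
t=cap('top','t2.png')
i=cv2.imread('pics/t2.png');cv2.imwrite('pics/t2c.png',cv2.resize(i[170:250,400:500],None,fx=8,fy=7,interpolation=cv2.INTER_CUBIC))
for d in (0,19,40): print(d,proj(t,p+[0,0,d]))
print('sockets',[proj(t,(545.5,-322.6,z)) for z in (98,64,10)])
"
```

```text
[-118.48634078 -304.83569383  932.79361961] [ 0.80139534  0.31019839 -0.19041305 -0.47464233]
0 [453.91974353 261.53049822]
19 [455.71919432 257.32701439]
40 [457.76660312 252.54430525]
sockets [array([457.69491544, 255.56637788]), array([454.4359322 , 263.11011653]), array([449.57255706, 274.36762489])]
0 [449.42073206 211.87884117]
19 [451.36589535 211.83231694]
40 [453.59026843 211.77911459]
sockets [array([453.24295941, 211.86267278]), array([449.72373295, 211.94471336]), array([444.52657885, 212.06586996])]
```

View pics/s2c.png

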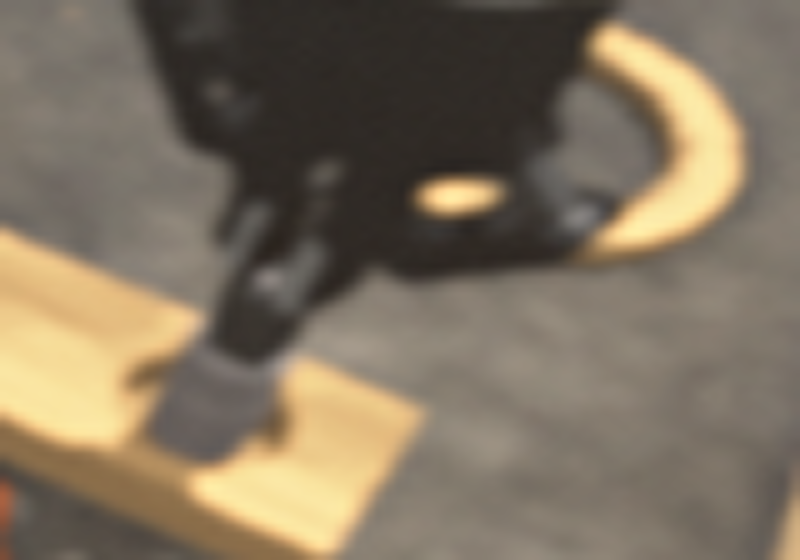

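View pics/t2c.png

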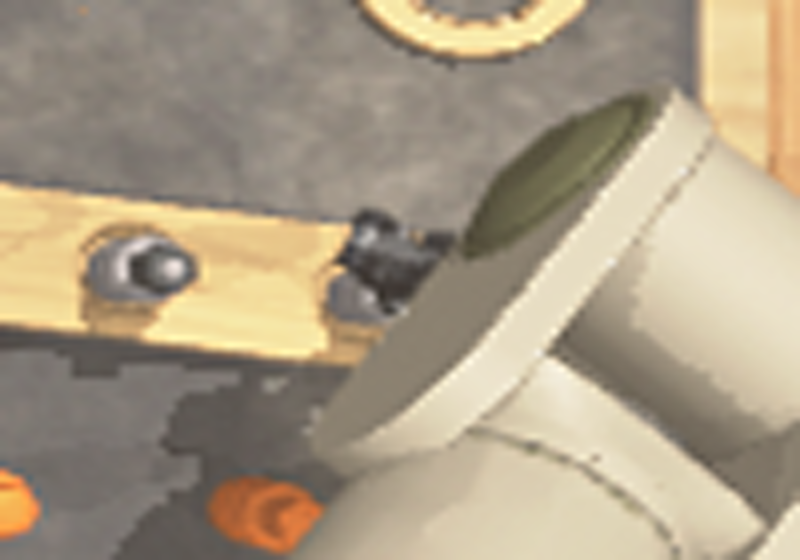

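>>> {"method": "arm_command", "body": {"plan": [[0, 0, 0, 0, 0], [0, 0, 0, 0, 0], [0, 0, 0, 0, 0]], "squeeze": 20}}

```text
time_s: 5.22
eef_pos: [545.6, -319.9, 69.1]
ee_rot: [0.694, 0.138, 0.694, -0.138]
force: [-0.5, -0.6, 0.8]
grip_width: 0.004
```

>>> {"method": "arm_command", "body": {"plan": [[0, 0, 0, 0, 0.6], [0, 0, 0, 0, 0.6], [0, 0, 0, 0, 0.6]]}}

```text
time_s: 5.6
eef_pos: [545.6, -319.9, 69.1]
ee_rot: [0.694, 0.138, 0.694, -0.138]
force: [-0.0, 0.2, -0.3]
grip_width: 0.596
```

```bash
python3 -c "
from h import *
info()
c=cap('scene','s3.png')
f=lambda n,k:cv2.resize(cv2.imread(n)[215:285,430:510],None,fx=k,fy=k,interpolation=cv2.INTER_CUBIC)
cv2.imwrite('pics/s3c.png',f('pics/s3.png',8))
"
```

```text
t 5.6 p [ 545.6 -319.9   69.1] yaw1.178 xax [-0. -0. -1.] j1,j6 [-0.715 -1.893] F [-0.   0.2 -0.3] M [-0.05 -0.   -0.  ] w0.596
```

View pics/s3c.png

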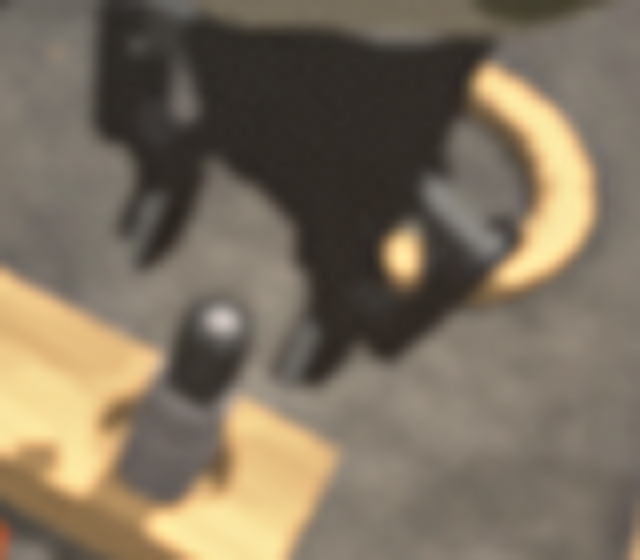

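```bash
python3 -c "
from h import *
c=cap('scene');t=cap('top','t3.png')
for P in [(545.2,-325.5,200.2),(545.2,-325.5,206),(545.2,-325.5,230),(570,-325.5,206)]: print(P,proj(c,P))
print([proj(c,P) for P in [(545.6,-319.9,69),(545.6,-319.9,96),(565,-319.9,75)]])
cv2.imwrite('pics/t3c.png',cv2.resize(cv2.imread('pics/t3.png')[180:240,400:480],None,fx=9,fy=9,interpolation=cv2.INTER_CUBIC))
"
```

```text
(545.2, -325.5, 200.2) [469.7444828  231.01980635]
(545.2, -325.5, 206) [470.41926786 229.47325264]
(545.2, -325.5, 230) [473.27883794 222.91934537]
(570, -325.5, 206) [473.2177383  222.18771481]
[array([453.88832103, 261.56635896]), array([456.45944253, 255.55952786]), array([456.61861992, 254.72987121])]
```

View pics/t3c.png

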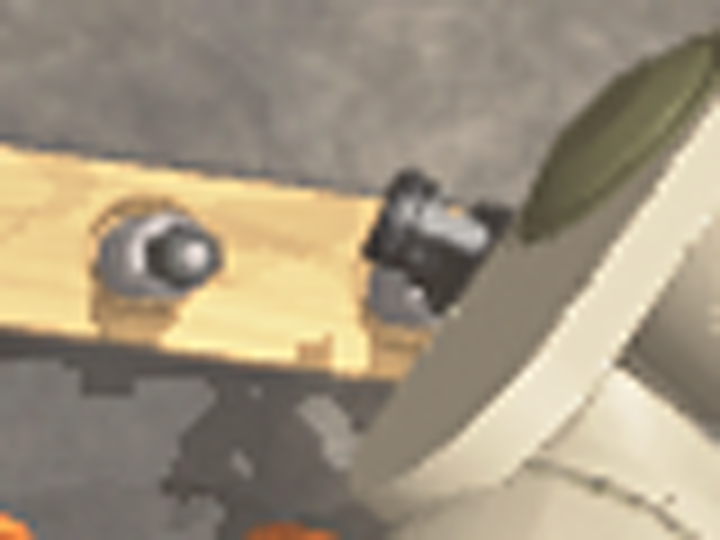

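>>> {"method": "arm_command", "body": {"plan": [[-0.055, 0, 0, 0, 0.6], [-0.055, 0, 0, 0, 0.6], [0, 0, 0, 0.18, 0.6], [0, 0, 0, 0.18, 0.6], [0, 0, 0, 0.18, 0.6], [0, 0, 0, 0.18, 0.6], [0, 0, 0, 0.18, 0.6], [0, 0, 0, 0.147, 0.6], [0, 0, 0, 0, 0.6]]}}

```text
time_s: 6.88
eef_pos: [545.6, -319.9, 179.1]
ee_rot: [0.532, 0.466, 0.532, -0.466]
force: [-0.3, -0.4, -0.0]
grip_width: 0.602
```

```bash
python3 -c "
from h import *
s,p,R_=info()
c=cap('scene','s4.png');print(proj(c,p),proj(c,p+[0,0,6]),proj(c,p+[20,0,6]),proj(c,p+[0,0,30]))
f=lambda n,k:cv2.resize(cv2.imread(n)[185:285,410:510],None,fx=k,fy=k,interpolation=cv2.INTER_CUBIC)
i=f('pics/s4.png',6)
cv2.imwrite('pics/s4c.png',i)
t=cap('top','t4.png');print(proj(t,p))
i=cv2.resize(cv2.imread('pics/t4.png')[160:260,390:490],None,fx=6,fy=6,interpolation=cv2.INTER_CUBIC);cv2.imwrite('pics/t4c.png',i)
"
```

```text
t 6.88 p [ 545.6 -319.9  179.1] yaw0.132 xax [-0. -0. -1.] j1,j6 [-0.715 -0.848] F [-0.3 -0.4 -0. ] M [ 0.06 -0.   -0.  ] w0.602
[465.04544297 235.4941035 ] [465.70865624 233.94462991] [467.99037356 228.10225998] [468.42472313 227.59904829]
[461.60455549 211.59602379]
```

View pics/s4c.png

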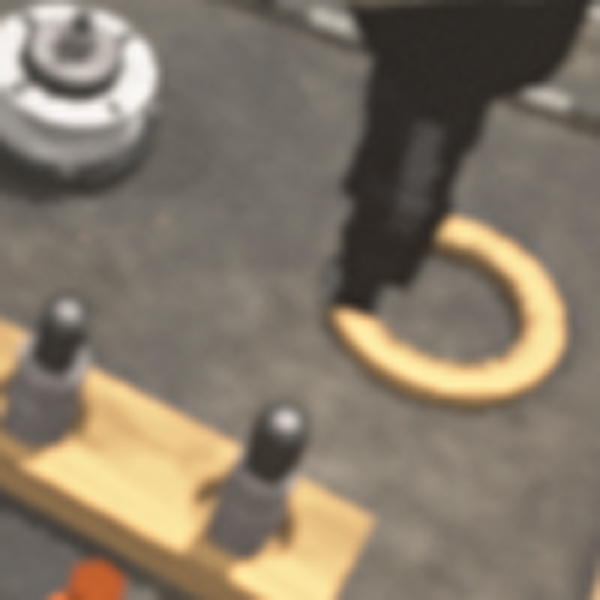

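View pics/t4c.png

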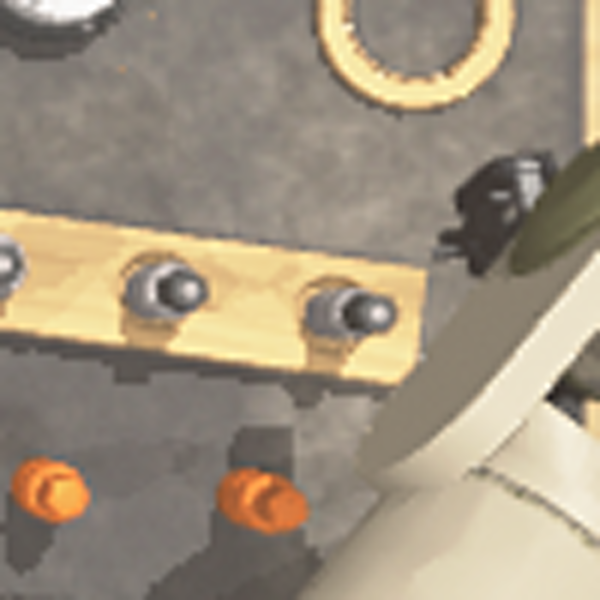

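>>> {"method": "arm_command", "body": {"plan": [[0.03, 0, 0, -0.18, 0.6], [0.03, 0, 0, -0.18, 0.6], [0.02, 0, 0, -0.18, 0.6], [0.02, 0, 0, -0.18, 0.6], [0.01, 0, 0, -0.18, 0.6], [0.005, 0, 0, -0.147, 0.6], [0.005, 0, 0, 0, 0.6], [0.005, 0, 0, 0, 0.6]]}}

```text
time_s: 7.98
eef_pos: [545.7, -319.9, 53.9]
ee_rot: [0.693, 0.139, 0.693, -0.139]
force: [0.1, 0.6, 0.1]
grip_width: 0.598
```

```bash
python3 -c "
from h import *
info()
c=cap('scene','s5.png')
f=lambda n,k:cv2.resize(cv2.imread(n)[215:285,430:510],None,fx=k,fy=k,interpolation=cv2.INTER_CUBIC)
cv2.imwrite('pics/s5c.png',f('pics/s5.png',8))
"
```

```text
t 7.97 p [ 545.7 -319.9   53.9] yaw1.176 xax [ 0. -0. -1.] j1,j6 [-0.715 -1.891] F [0.1 0.6 0.1] M [-0.01 -0.04  0.02] w0.598
```

View pics/s5c.png

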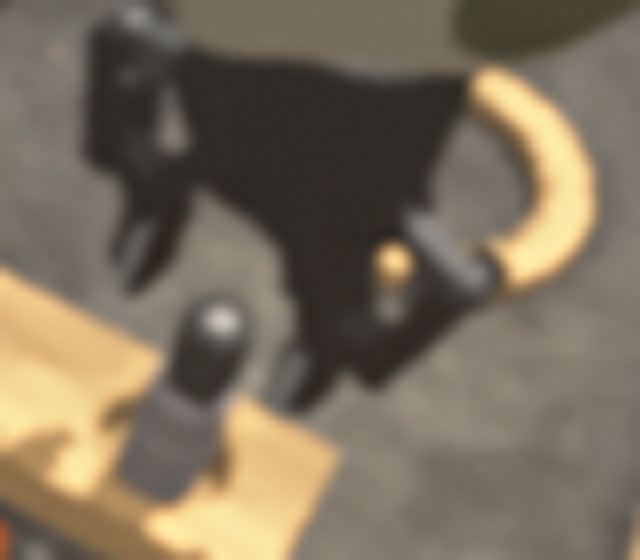

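>>> {"method": "arm_command", "body": {"plan": [[0.005, 0, 0, 0, 0.3], [0.005, 0, 0, 0, 0.0], [0, 0, 0, 0, 0.0], [0, 0, 0, 0, 0.0], [0, 0, 0, 0, 0.0]], "squeeze": 20}}

```text
time_s: 8.65
eef_pos: [546.0, -320.6, 45.4]
ee_rot: [0.694, 0.138, 0.693, -0.139]
force: [-1.8, -0.6, 8.7]
grip_width: 0.251
```

```bash
python3 -c "
from h import *
info()
c=cap('scene','s6.png')
f=lambda n,k:cv2.resize(cv2.imread(n)[215:285,430:510],None,fx=k,fy=k,interpolation=cv2.INTER_CUBIC)
cv2.imwrite('pics/s6c.png',f('pics/s6.png',8))
"
```

```text
t 8.65 p [ 546.  -320.6   45.4] yaw1.177 xax [ 0.002 -0.002 -1.   ] j1,j6 [-0.715 -1.893] F [-1.8 -0.6  8.7] M [-0.02  0.28 -0.07] w0.251
```

View pics/s6c.png

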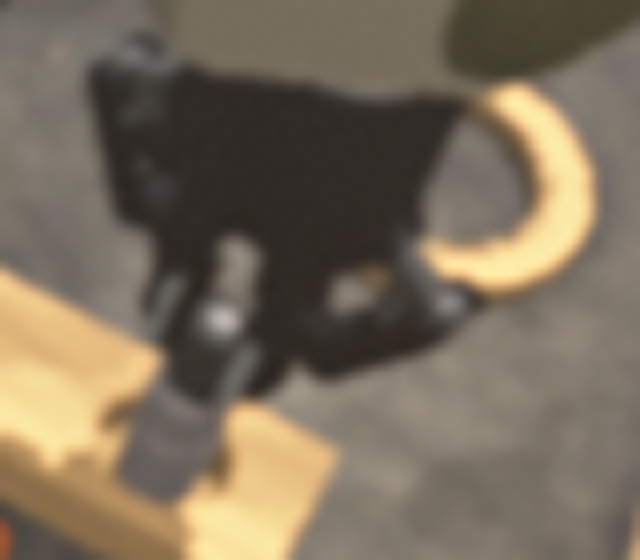

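>>> {"method": "arm_command", "body": {"plan": [[-0.003, 0, 0, 0, 0.5], [0, 0, 0, 0.1745, 0.5], [0, 0, 0, 0.1745, 0.5], [0, 0, 0, 0.1745, 0.5], [0, 0, 0, 0.1745, 0.5], [0, 0, 0, 0.1745, 0.5], [0, 0, 0, 0.1747, 0.5], [0, 0, 0, 0, 0.0], [0, 0, 0, 0, 0.0], [0, 0, 0, 0, 0.0]], "squeeze": 20}}

```text
time_s: 9.95
eef_pos: [545.6, -319.8, 47.0]
ee_rot: [0.532, 0.466, 0.532, -0.466]
force: [0.3, 0.7, 0.5]
grip_width: 0.249
```

```bash
python3 -c "
from h import *
info()
c=cap('scene','s7.png')
f=lambda n,k:cv2.resize(cv2.imread(n)[215:285,430:510],None,fx=k,fy=k,interpolation=cv2.INTER_CUBIC)
cv2.imwrite('pics/s7c.png',f('pics/s7.png',8))
"
```

```text
t 9.95 p [ 545.6 -319.8   47. ] yaw0.133 xax [-0.  0. -1.] j1,j6 [-0.715 -0.848] F [0.3 0.7 0.5] M [-0.03 -0.06 -0.01] w0.249
```

View pics/s7c.png

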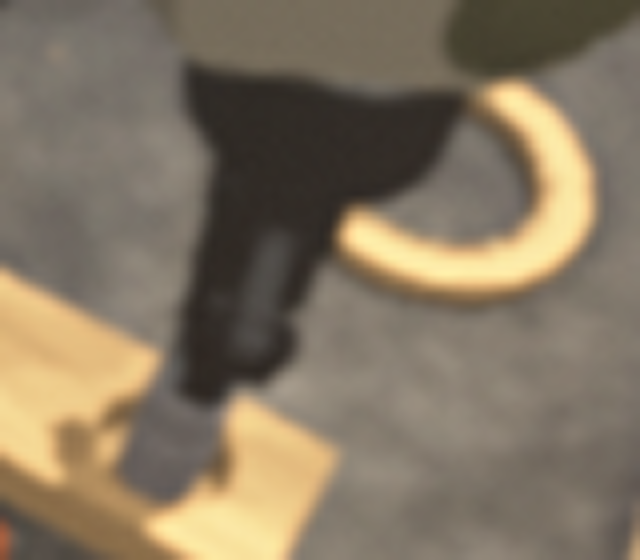

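>>> {"method": "arm_command", "body": {"plan": [[0, 0, 0, 0, 0.0], [-0.03, 0, 0, 0, 0.0], [-0.04, 0, 0, 0, 0.0], [-0.045, 0, 0, 0, 0.0], [0, 0, 0, 0, 0.0]], "squeeze": 60}}

```text
time_s: 10.62
eef_pos: [546.6, -320.8, 165.3]
ee_rot: [0.534, 0.466, 0.53, -0.466]
force: [0.2, 0.2, -3.4]
grip_width: 0.227
```

```bash
python3 -c "
from h import *
delta(546.6,256,162)
"
```

```text
t 10.62 p [ 546.6 -320.8  165.3] yaw0.131 xax [ 0.005 -0.004 -1.   ] j1,j6 [-0.715 -0.846] F [ 0.2  0.2 -3.4] M [ 0.02  0.   -0.04] w0.227
tool delta m [ 0.001   0.0755 -0.5718] turn None
```

>>> {"method": "arm_command", "body": {"plan": [[0, 0.007, -0.0519, 0, 0.0], [0, 0.007, -0.0519, 0, 0.0], [0, 0.007, -0.0519, 0, 0.0], [0, 0.007, -0.0519, 0, 0.0], [0, 0.007, -0.0519, 0, 0.0], [0, 0.007, -0.0519, 0, 0.0], [0, 0.007, -0.0519, 0, 0.0], [0, 0.007, -0.0519, 0, 0.0], [0, 0.007, -0.0519, 0, 0.0], [0, 0.007, -0.0519, 0, 0.0], [0, 0.007, -0.0519, 0, 0.0], [0, 0, 0, 0, 0.0]]}}

```text
time_s: 12.12
eef_pos: [546.0, 259.1, 159.9]
ee_rot: [0.532, 0.464, 0.533, -0.466]
force: [0.4, -0.6, -3.0]
grip_width: 0.231
```

```bash
python3 -c "
from h import *
delta(546.6,256,162)
for n,(u,v) in (('scene',(266,186)),('top',(274,208))):
    c=cap(n,n+'8.png')
    i=cv2.resize(cv2.imread('pics/'+n+'8.png')[v-45:v+35,u-50:u+50],None,fx=8,fy=7,interpolation=cv2.INTER_CUBIC);cv2.imwrite('pics/'+n+'8c.png',i)
"
```

```text
t 12.12 p [546.  259.1 159.9] yaw0.135 xax [-0.003 -0.    -1.   ] j1,j6 [0.249 0.114] F [ 0.4 -0.6 -3. ] M [-0.01 -0.03 -0.02] w0.231
tool delta m [-0.0021  0.0002  0.0032] turn None
```

View pics/scene8c.png

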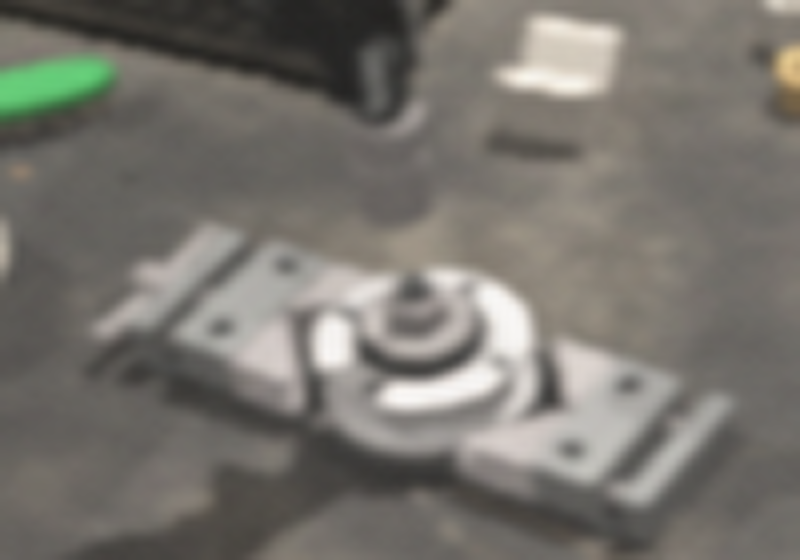

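View pics/top8c.png

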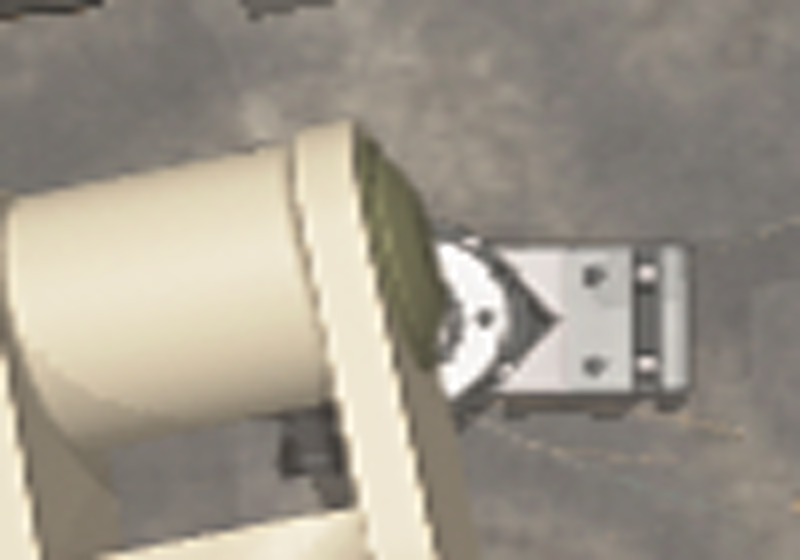

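```bash
python3 -c "
from h import *
c=cap('scene');s,p,_=st();print(p)
for z in (88,37): 
  for dz in (0,): print(z,proj(c,p-[0,0,37-0]+[0,0,0 if z==37 else 54]))
print('stud',proj(c,(546.6,256,77)),'axis slope',proj(c,(546.6,256,125)),proj(c,(546.6,258,77)))
print(at_z(c,(267.6,181.7),77))
"
```

```text
[547.05292417 255.45621575 160.83720081]
88 [264.27960394 156.64527961]
37 [266.27775776 170.54852426]
stud [267.66881097 181.8969827 ] axis slope [265.9934246 170.2899094] [267.11761831 181.66827836]
[547.19344055 256.65625687  77.        ]
```

>>> {"method": "arm_command", "body": {"plan": [[0.02, 0, 0, 0, 0.0], [0.018, 0, 0, 0, 0.0], [0.01, 0, 0, 0, 0.0], [0.003, 0, 0, 0, 0.0], [0, 0, 0, 0, 0]]}}

```text
time_s: 12.9
eef_pos: [547.5, 255.7, 110.9]
ee_rot: [0.531, 0.466, 0.532, -0.467]
force: [0.3, 1.0, -4.0]
grip_width: 0.23
```

>>> {"method": "arm_command", "body": {"plan": [[0.001, 0, 0, 0, 0.0], [0.001, 0, 0, 0, 0.0], [0.001, 0, 0, 0, 0.0], [0.001, 0, 0, 0, 0.0], [0, 0, 0, 0, 0]]}}

```text
time_s: 13.52
eef_pos: [548.1, 256.1, 108.8]
ee_rot: [0.532, 0.467, 0.531, -0.466]
force: [-2.0, -1.7, 8.8]
grip_width: 0.228
```

```bash
python3 -c "
from h import *
info()
"
```

```text
t 13.53 p [548.1 256.1 108.8] yaw0.131 xax [ 0.002  0.    -1.   ] j1,j6 [0.244 0.113] F [-2.  -1.7  8.8] M [-0.35  0.73  0.01] w0.228
```

>>> {"method": "arm_command", "body": {"plan": [[0.0005, 0, 0, -0.1, 0.0], [0, 0, 0, -0.1, 0.0], [0, 0, 0, -0.1, 0.0], [0, 0, 0, -0.1, 0.0], [0, 0, 0, -0.1, 0.0], [0, 0, 0, -0.1, 0]]}}

```text
time_s: 14.28
eef_pos: [549.0, 256.8, 108.8]
ee_rot: [0.647, 0.289, 0.645, -0.286]
force: [0.8, 0.4, 9.1]
grip_width: 0.232
```

>>> {"method": "arm_command", "body": {"plan": [[0, 0, 0, -0.1, 0.0], [0, 0, 0, -0.1, 0.0], [0, 0, 0, -0.1, 0.0], [0, 0, 0, -0.1, 0.0], [0, 0, 0, -0.1, 0]]}}

```text
time_s: 14.9
eef_pos: [549.0, 256.8, 108.8]
ee_rot: [0.699, 0.119, 0.695, -0.118]
force: [0.9, 1.9, 8.7]
grip_width: 0.231
```

```bash
python3 -c "
from h import *
info()
c=cap('scene','s9.png')
i=cv2.resize(cv2.imread('pics/s9.png')[150:220,226:306],None,fx=9,fy=8,interpolation=cv2.INTER_CUBIC);cv2.imwrite('pics/s9c.png',i)
"
```

```text
t 14.9 p [549.  256.8 108.8] yaw1.234 xax [ 0.005  0.002 -1.   ] j1,j6 [ 0.244 -0.99 ] F [0.9 1.9 8.7] M [ 0.42  0.01 -0.05] w0.231
```

View pics/s9c.png

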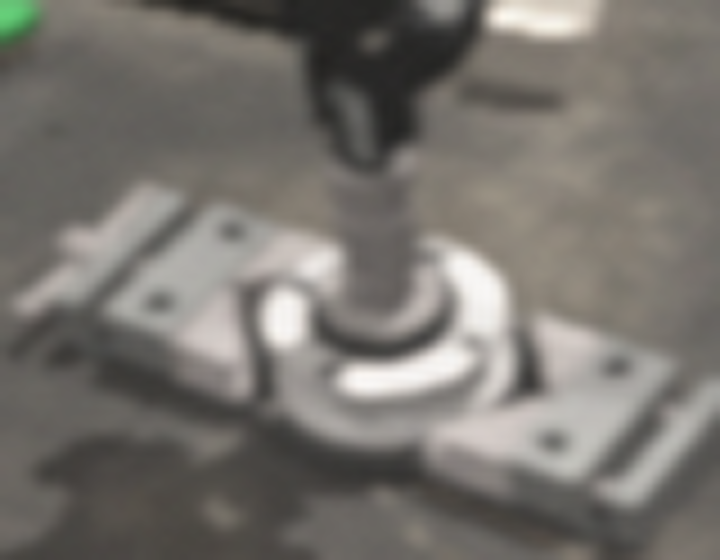

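Run:
```python
from h import *
s=cv2.imread('pics/scene0.png');t=cv2.imread('pics/top0.png')
def cr(i,u,v,w=11,h=11,k=12): return cv2.resize(i[v-h:v+h,u-w:u+w],None,fx=k,fy=k,interpolation=cv2.INTER_LANCZOS4)
a=np.hstack([cr(s,267,186),cr(s,370,175),cr(s,421,195)])
b=np.hstack([cr(t,274,208),cr(t,350,149),cr(t,401,151)])
im=np.vstack([a,b]).astype(float);im=np.clip((im-60)*1.6,0,255)
cv2.imwrite('pics/z3.png',im.astype(np.uint8))
```

```text
(no output)
```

View pics/z3.png

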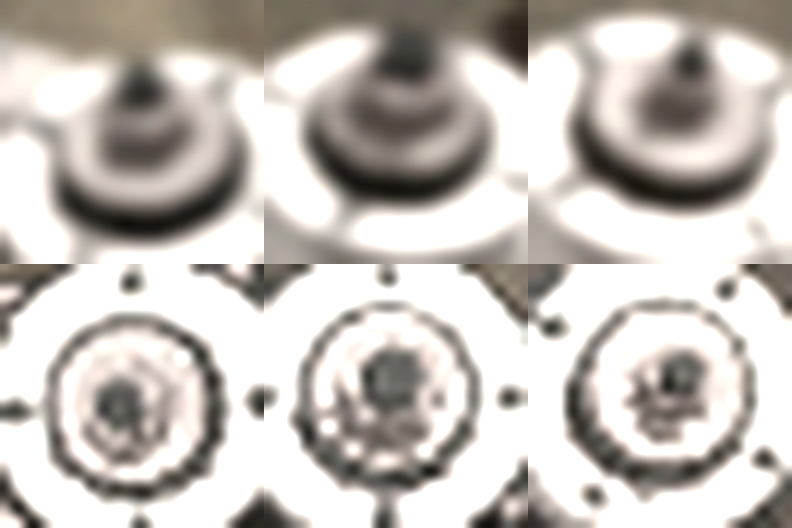

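>>> {"method": "arm_command", "body": {"plan": [[-0.025, 0, 0, 0, 0.0], [-0.03, 0, 0, 0, 0.0], [0, -0.0494, 0.0173, 0, 0.0], [0, -0.0494, 0.0173, 0, 0.0], [0, -0.0494, 0.0173, 0, 0.0], [0, -0.0494, 0.0173, 0, 0.0], [0, -0.0494, 0.0173, 0, 0.0], [0, -0.0494, 0.0173, 0, 0.0], [0, -0.0494, 0.0173, 0, 0.0], [0, -0.0494, 0.0173, 0, 0.0], [0, -0.0494, 0.0173, 0, 0.0], [0, -0.0494, 0.0173, 0, 0.0]]}}

```text
time_s: 16.45
eef_pos: [545.6, -269.0, 161.4]
ee_rot: [0.697, 0.12, 0.697, -0.12]
force: [1.0, 0.4, -2.6]
grip_width: 0.231
```

>>> {"method": "arm_command", "body": {"plan": [[0, -0.0494, 0.0173, 0, 0.0], [0, 0, 0, 0, 0.0], [0, 0, 0, 0, 0.0]]}}

```text
time_s: 16.82
eef_pos: [545.6, -319.2, 161.2]
ee_rot: [0.697, 0.12, 0.697, -0.119]
force: [-0.1, 0.4, -3.0]
grip_width: 0.23
```

```bash
python3 -c "
from h import *
delta(545.6,-319.8,49)
c=cap('scene','s10.png')
i=cv2.resize(cv2.imread('pics/s10.png')[195:295,400:500],None,fx=6,fy=6,interpolation=cv2.INTER_CUBIC);cv2.imwrite('pics/s10c.png',i)
"
```

```text
t 16.82 p [ 545.6 -319.2  161.2] yaw1.231 xax [-0.001  0.001 -1.   ] j1,j6 [-0.714 -1.945] F [-0.1  0.4 -3. ] M [ 0.01  0.01 -0.02] w0.230
tool delta m [ 0.1122 -0.0006  0.0003] turn None
```

View pics/s10c.png

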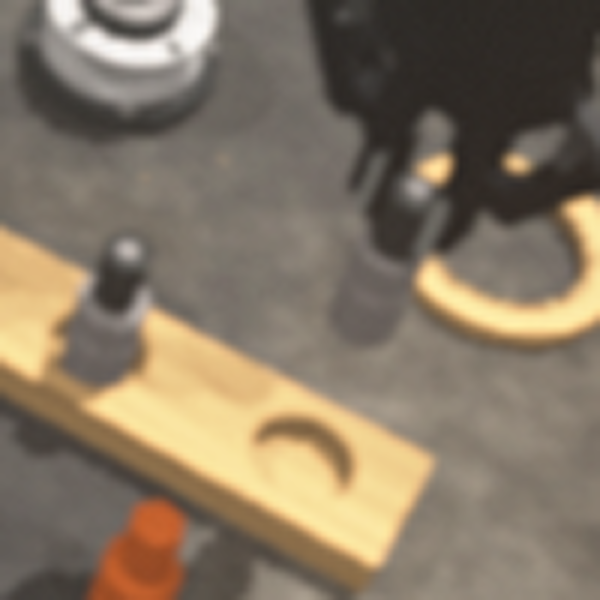

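>>> {"method": "arm_command", "body": {"plan": [[0.04, 0, 0, 0, 0.0], [0.04, 0, 0, 0, 0.0], [0.025, 0, 0, 0, 0.0], [0.006, 0, 0, 0, 0.0], [0.002, 0, 0, 0, 0.0], [0.001, 0, 0, 0, 0.0]]}}

```text
time_s: 17.62
eef_pos: [546.3, -319.8, 48.9]
ee_rot: [0.698, 0.119, 0.696, -0.12]
force: [-0.4, 0.4, -2.8]
grip_width: 0.233
```

>>> {"method": "arm_command", "body": {"plan": [[0, 0, 0, 0, 0.3], [0, 0, 0, 0, 0.55], [0, 0, 0, 0, 0.55], [-0.03, 0, 0, 0, 0.55], [-0.045, 0, 0, 0, 0.55]]}}

```text
time_s: 18.25
eef_pos: [545.1, -319.2, 122.5]
ee_rot: [0.696, 0.12, 0.698, -0.119]
force: [0.0, -0.1, 0.2]
grip_width: 0.547
```

```bash
python3 -c "
from h import *
delta(556.2,-219,125)
c=cap('scene','s11.png')
i=cv2.resize(cv2.imread('pics/s11.png')[195:295,400:500],None,fx=6,fy=6,interpolation=cv2.INTER_CUBIC);cv2.imwrite('pics/s11c.png',i)
"
```

```text
t 18.25 p [ 545.1 -319.2  122.5] yaw1.231 xax [-0.002  0.002 -1.   ] j1,j6 [-0.715 -1.946] F [ 0.  -0.1  0.2] M [-0.01  0.    0.04] w0.547
tool delta m [-0.0023  0.0981 -0.023 ] turn None
```

View pics/s11c.png

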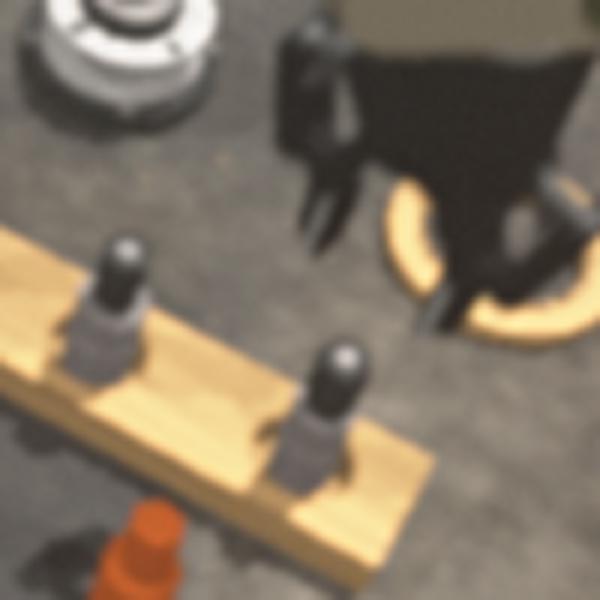

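>>> {"method": "arm_command", "body": {"plan": [[-0.0023, 0.049, -0.0115, 0, 0.55], [0, 0.0491, -0.0115, 0, 0.55], [0, 0, 0, 0, 0.55], [0.04, 0, 0, 0, 0.55], [0.025, 0, 0, 0, 0.55], [0.0125, 0, 0, 0, 0.55], [0, 0, 0, 0, 0.0], [0, 0, 0, 0, 0.0], [0, 0, 0, 0, 0.0], [0, 0, 0, 0, 0.0]], "squeeze": 20}}

```text
time_s: 19.55
eef_pos: [557.0, -219.7, 48.1]
ee_rot: [0.697, 0.119, 0.697, -0.12]
force: [-0.7, -0.2, 0.3]
grip_width: 0.255
```

```bash
python3 -c "
from h import *
info()
c=cap('scene','s12.png')
i=cv2.resize(cv2.imread('pics/s12.png')[195:295,380:480],None,fx=6,fy=6,interpolation=cv2.INTER_CUBIC);cv2.imwrite('pics/s12c.png',i)
"
```

```text
t 19.55 p [ 557.  -219.7   48.1] yaw1.231 xax [ 0.001 -0.001 -1.   ] j1,j6 [-0.571 -1.802] F [-0.7 -0.2  0.3] M [-0.07  0.07  0.02] w0.255
```

View pics/s12c.png

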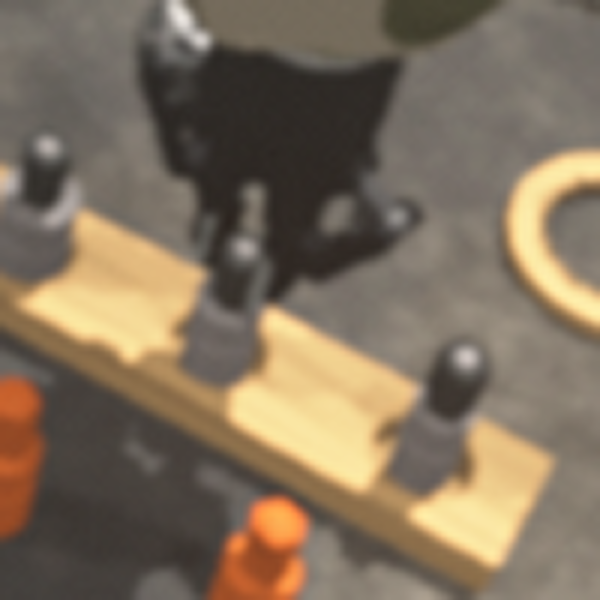

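>>> {"method": "arm_command", "body": {"plan": [[0, 0, 0, 0, 0.5], [0, 0, 0, 0.1745, 0.5], [0, 0, 0, 0.1745, 0.5], [0, 0, 0, 0.1745, 0.5], [0, 0, 0, 0.1745, 0.5], [0, 0, 0, 0.1745, 0.5], [0, 0, 0, 0.1747, 0.5], [0, 0, 0, 0, 0.0], [0, 0, 0, 0, 0.0], [0, 0, 0, 0, 0.0], [0, 0, 0, 0, 0.0]], "squeeze": 20}}

```text
time_s: 20.98
eef_pos: [556.7, -219.5, 47.5]
ee_rot: [0.544, 0.452, 0.544, -0.452]
force: [-0.7, 0.4, 2.6]
grip_width: 0.255
```

>>> {"method": "arm_command", "body": {"plan": [[0, 0, 0, 0, 0.0], [0, 0, 0, 0, 0], [-0.03, 0, 0, 0, 0.0], [-0.04, 0, 0, 0, 0.0], [-0.045, 0, 0, 0, 0.0], [0, 0, 0, 0, 0.0]], "squeeze": 60}}

```text
time_s: 21.72
eef_pos: [557.9, -220.0, 165.1]
ee_rot: [0.546, 0.452, 0.542, -0.452]
force: [1.0, 0.6, -3.6]
grip_width: 0.233
```

```bash
python3 -c "
from h import *
delta(547,256,162)
"
```

```text
t 21.73 p [ 557.9 -220.   165.1] yaw0.184 xax [ 0.005 -0.003 -1.   ] j1,j6 [-0.571 -0.755] F [ 1.   0.6 -3.6] M [-0.03  0.   -0.02] w0.233
tool delta m [ 0.0017  0.0763 -0.47  ] turn None
```

>>> {"method": "arm_command", "body": {"plan": [[0, 0.0086, -0.0521, 0, 0.0], [0, 0.0086, -0.0521, 0, 0.0], [0, 0.0086, -0.0521, 0, 0.0], [0, 0.0086, -0.0521, 0, 0.0], [0, 0.0086, -0.0521, 0, 0.0], [0, 0.0086, -0.0521, 0, 0.0], [0, 0.0086, -0.0521, 0, 0.0], [0, 0.0086, -0.0521, 0, 0.0], [0, 0.0086, -0.0521, 0, 0.0], [0, 0, 0, 0, 0], [0, 0, 0, 0, 0]]}}

```text
time_s: 23.1
eef_pos: [546.6, 255.3, 160.7]
ee_rot: [0.543, 0.451, 0.544, -0.453]
force: [0.3, -0.2, -2.1]
grip_width: 0.236
```

```bash
python3 -c "
from h import *
delta(547,256,111)
"
```

```text
t 23.1 p [546.6 255.3 160.7] yaw0.184 xax [-0.003 -0.001 -1.   ] j1,j6 [0.243 0.059] F [ 0.3 -0.2 -2.1] M [-0.04  0.02 -0.02] w0.236
tool delta m [ 0.0497  0.0006 -0.0006] turn None
```

>>> {"method": "arm_command", "body": {"plan": [[0.022, 0, 0, 0, 0.0], [0.018, 0, 0, 0, 0.0], [0.009, 0, 0, 0, 0.0], [0.002, 0, 0, 0, 0.0], [0.001, 0, 0, 0, 0], [0.001, 0, 0, 0, 0], [0, 0, 0, 0, 0]]}}

```text
time_s: 23.98
eef_pos: [547.4, 255.7, 109.7]
ee_rot: [0.544, 0.452, 0.544, -0.452]
force: [-0.6, 0.2, -2.8]
grip_width: 0.236
```

>>> {"method": "arm_command", "body": {"plan": [[0.001, 0, 0, 0, 0.0], [0.001, 0, 0, 0, 0.0], [0, 0, 0, -0.1, 0.0], [0, 0, 0, -0.1, 0.0], [0, 0, 0, -0.1, 0]]}}

```text
time_s: 24.6
eef_pos: [548.2, 256.1, 108.6]
ee_rot: [0.607, 0.366, 0.605, -0.364]
force: [1.7, 0.9, 3.4]
grip_width: 0.233
```

```bash
python3 -c "
from h import *
info()
"
```

```text
t 24.6 p [548.2 256.1 108.6] yaw0.487 xax [ 0.003  0.001 -1.   ] j1,j6 [ 0.243 -0.243] F [1.7 0.9 3.4] M [ 0.22 -0.26 -0.07] w0.233
```

>>> {"method": "arm_command", "body": {"plan": [[0.001, 0, 0, -0.1, 0.0], [0.001, 0, 0, -0.1, 0.0], [0, 0, 0, -0.08, 0.0]]}}

```text
time_s: 24.98
eef_pos: [547.5, 256.5, 105.9]
ee_rot: [0.651, 0.278, 0.65, -0.276]
force: [1.3, 3.4, -1.6]
grip_width: 0.233
```

>>> {"method": "arm_command", "body": {"plan": [[0.0, 0, 0, -0.08, 0.0], [0, 0, 0, -0.08, 0.0], [0, 0, 0, -0.08, 0.0]]}}

```text
time_s: 25.35
eef_pos: [547.3, 256.6, 105.4]
ee_rot: [0.679, 0.198, 0.679, -0.196]
force: [0.7, 2.5, -2.9]
grip_width: 0.237
```

>>> {"method": "arm_command", "body": {"plan": [[0.0, 0, 0, -0.08, 0.0], [0, 0, 0, -0.08, 0.0], [0, 0, 0, -0.08, 0.0]]}}

```text
time_s: 25.72
eef_pos: [547.2, 256.9, 105.4]
ee_rot: [0.698, 0.115, 0.698, -0.113]
force: [-0.0, 5.5, -1.7]
grip_width: 0.234
```

```bash
python3 -c "
from h import *
info()
c=cap('scene','s13.png')
i=cv2.resize(cv2.imread('pics/s13.png')[150:220,226:306],None,fx=9,fy=8,interpolation=cv2.INTER_CUBIC);cv2.imwrite('pics/s13c.png',i)
"
```

```text
t 25.73 p [547.2 256.9 105.4] yaw1.246 xax [ 0.001  0.002 -1.   ] j1,j6 [ 0.244 -1.003] F [-0.   5.5 -1.7] M [ 1.24 -0.11 -0.06] w0.234
```

View pics/s13c.png

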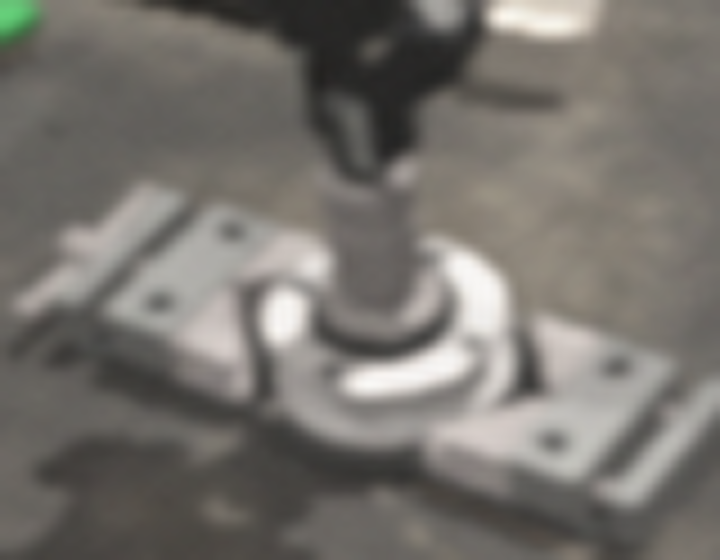

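>>> {"method": "arm_command", "body": {"plan": [[0.001, 0.0008, -0.0003, 0, 0.0], [0.001, 0, 0, 0, 0.0], [0.001, 0, 0, 0, 0.0], [0.001, 0, 0, 0, 0.0]]}}

```text
time_s: 26.28
eef_pos: [547.8, 257.0, 102.5]
ee_rot: [0.698, 0.116, 0.697, -0.115]
force: [-1.5, 3.4, 8.7]
grip_width: 0.233
```

```bash
python3 -c "
from h import *
info()
"
```

```text
t 26.27 p [547.8 257.  102.5] yaw1.243 xax [ 0.002  0.001 -1.   ] j1,j6 [ 0.245 -0.998] F [-1.5  3.4  8.7] M [ 1.02  0.18 -0.04] w0.233
```

>>> {"method": "arm_command", "body": {"plan": [[0.001, 0.0007, -0.0007, 0.04, 0.0], [0.001, 0, 0, 0.04, 0.0], [0.001, 0, 0, 0, 0.0]]}}

```text
time_s: 26.65
eef_pos: [546.8, 257.5, 98.2]
ee_rot: [0.692, 0.143, 0.692, -0.143]
force: [0.4, 3.7, 0.7]
grip_width: 0.236
```

```bash
python3 -c "
from h import *
info()
"
```

```text
t 26.65 p [546.8 257.5  98.2] yaw1.163 xax [ 0.  0. -1.] j1,j6 [ 0.246 -0.917] F [0.4 3.7 0.7] M [ 0.9  -0.17  0.03] w0.236
```

Going in. Further down, shifting a little more +y.

>>> {"method": "arm_command", "body": {"plan": [[0.001, 0.0006, 0, 0, 0.0], [0.0015, 0, 0, 0, 0.0], [0.0015, 0, 0, 0, 0.0], [0.0015, 0, 0, 0, 0]]}}

```text
time_s: 27.15
eef_pos: [547.2, 258.0, 93.8]
ee_rot: [0.693, 0.143, 0.692, -0.143]
force: [-4.2, 1.4, 12.9]
grip_width: 0.231
```

```bash
python3 -c "
from h import *
info()
"
```

```text
t 27.15 p [547.2 258.   93.8] yaw1.164 xax [ 0.001  0.    -1.   ] j1,j6 [ 0.247 -0.916] F [-4.2  1.4 12.9] M [ 0.23  0.74 -0.03] w0.231
```

>>> {"method": "arm_command", "body": {"plan": [[-0.001, 0.0003, -0.0006, 0, 0.0], [0, 0, 0, 0.05, 0], [0, 0, 0, 0.03, 0]]}}

```text
time_s: 27.52
eef_pos: [546.5, 258.3, 93.8]
ee_rot: [0.686, 0.171, 0.686, -0.171]
force: [0.4, 0.4, -0.7]
grip_width: 0.236
```

```bash
python3 -c "
from h import *
info()
"
```

```text
t 27.52 p [546.5 258.3  93.8] yaw1.083 xax [-0. -0. -1.] j1,j6 [ 0.248 -0.834] F [ 0.4  0.4 -0.7] M [0.23 0.01 0.03] w0.236
```

>>> {"method": "arm_command", "body": {"plan": [[0, 0, 0, 0.05, 0], [0, 0, 0, 0.03, 0]]}}

```text
time_s: 27.78
eef_pos: [546.5, 258.4, 93.8]
ee_rot: [0.679, 0.198, 0.679, -0.198]
force: [-0.3, 0.8, -1.6]
grip_width: 0.236
```

```bash
python3 -c "
from h import *
info()
"
```

```text
t 27.77 p [546.5 258.4  93.8] yaw1.002 xax [-0. -0. -1.] j1,j6 [ 0.248 -0.754] F [-0.3  0.8 -1.6] M [ 0.27 -0.04 -0.08] w0.236
```

>>> {"method": "arm_command", "body": {"plan": [[0, 0, 0, 0.05, 0], [0, 0, 0, 0.03, 0]]}}

```text
time_s: 28.02
eef_pos: [546.5, 258.4, 93.8]
ee_rot: [0.67, 0.225, 0.67, -0.225]
force: [-0.9, -0.0, -1.0]
grip_width: 0.236
```

```bash
python3 -c "
from h import *
info()
"
```

```text
t 28.02 p [546.5 258.4  93.8] yaw0.922 xax [-0. -0. -1.] j1,j6 [ 0.248 -0.674] F [-0.9 -0.  -1. ] M [ 0.2  -0.04 -0.04] w0.236
```

>>> {"method": "arm_command", "body": {"plan": [[0, 0, 0, 0.08, 0], [0, 0, 0, 0.08, 0], [0, 0, 0, 0.08, 0]]}}

```text
time_s: 28.4
eef_pos: [546.5, 258.4, 93.8]
ee_rot: [0.638, 0.304, 0.638, -0.304]
force: [0.8, 0.2, -0.8]
grip_width: 0.238
```

```bash
python3 -c "
from h import *
info();info()
"
```

```text
t 28.4 p [546.5 258.4  93.8] yaw0.681 xax [-0. -0. -1.] j1,j6 [ 0.248 -0.433] F [ 0.8  0.2 -0.8] M [ 0.19 -0.08  0.12] w0.238
t 28.4 p [546.5 258.4  93.8] yaw0.681 xax [-0. -0. -1.] j1,j6 [ 0.248 -0.433] F [ 0.8  0.2 -0.8] M [ 0.19 -0.08  0.12] w0.238
```

>>> {"method": "arm_command", "body": {"plan": [[0, 0, 0, 0.08, 0], [0, 0, 0, 0.08, 0], [0, 0, 0, 0.08, 0]]}}

```text
time_s: 28.78
eef_pos: [546.6, 258.4, 93.8]
ee_rot: [0.597, 0.378, 0.597, -0.379]
force: [0.5, 0.2, -1.3]
grip_width: 0.234
```

```bash
python3 -c "
from h import *
info()
"
```

```text
t 28.77 p [546.6 258.4  93.8] yaw0.441 xax [ 0. -0. -1.] j1,j6 [ 0.248 -0.193] F [ 0.5  0.2 -1.3] M [ 0.18 -0.14  0.14] w0.234
```

>>> {"method": "arm_command", "body": {"plan": [[0, 0, 0, -0.06, 0], [0, 0, 0, 0, 0]]}}

```text
time_s: 29.02
eef_pos: [546.5, 258.4, 93.8]
ee_rot: [0.609, 0.36, 0.609, -0.36]
force: [1.3, 0.5, 0.0]
grip_width: 0.238
```

```bash
python3 -c "
from h import *
info()
"
```

```text
t 29.02 p [546.5 258.4  93.8] yaw0.503 xax [-0. -0. -1.] j1,j6 [ 0.248 -0.255] F [1.3 0.5 0. ] M [ 0.1  -0.09  0.  ] w0.238
```

>>> {"method": "arm_command", "body": {"plan": [[0, 0, 0, -0.08, 0], [0, 0, 0, -0.06, 0]]}}

```text
time_s: 29.28
eef_pos: [546.6, 258.3, 93.8]
ee_rot: [0.633, 0.316, 0.633, -0.316]
force: [0.6, -0.6, -1.6]
grip_width: 0.236
```

```bash
python3 -c "
from h import *
info()
"
```

```text
t 29.27 p [546.6 258.3  93.8] yaw0.644 xax [-0. -0. -1.] j1,j6 [ 0.248 -0.396] F [ 0.6 -0.6 -1.6] M [ 0.03 -0.08  0.02] w0.236
```

>>> {"method": "arm_command", "body": {"plan": [[0, 0, 0, -0.06, 0], [0, 0, 0, -0.04, 0]]}}

```text
time_s: 29.52
eef_pos: [546.5, 258.5, 93.8]
ee_rot: [0.647, 0.284, 0.648, -0.284]
force: [-0.5, 1.6, -1.3]
grip_width: 0.238
```

```bash
python3 -c "
from h import *
info()
"
```

```text
t 29.52 p [546.5 258.5  93.8] yaw0.744 xax [-0. -0. -1.] j1,j6 [ 0.248 -0.496] F [-0.5  1.6 -1.3] M [ 0.19 -0.04 -0.14] w0.238
```

>>> {"method": "arm_command", "body": {"plan": [[0.0005, 0, 0, 0.1, 0], [0, 0, 0, 0.12, 0], [0, 0, 0, 0.12, 0], [0, 0, 0, 0.12, 0]], "squeeze": 80}}

```text
time_s: 30.02
eef_pos: [546.7, 258.5, 93.8]
ee_rot: [0.565, 0.426, 0.564, -0.426]
force: [-0.7, 0.6, 2.4]
grip_width: 0.226
```

```bash
python3 -c "
from h import *
info()
"
```

```text
t 30.02 p [546.7 258.5  93.8] yaw0.279 xax [ 0.001 -0.    -1.   ] j1,j6 [ 0.248 -0.03 ] F [-0.7  0.6  2.4] M [0.08 0.08 0.16] w0.226
```

>>> {"method": "arm_command", "body": {"plan": [[0, 0, 0, 0.1, 0], [0, 0, 0, 0.1, 0]]}}

```text
time_s: 30.28
eef_pos: [546.8, 258.5, 93.9]
ee_rot: [0.52, 0.48, 0.519, -0.48]
force: [-0.8, 0.8, 1.9]
grip_width: 0.227
```

```bash
python3 -c "
from h import *
info()
"
```

```text
t 30.27 p [546.8 258.5  93.9] yaw0.079 xax [ 0.001 -0.    -1.   ] j1,j6 [0.248 0.169] F [-0.8  0.8  1.9] M [0.11 0.04 0.2 ] w0.227
```

>>> {"method": "arm_command", "body": {"plan": [[0, 0, 0, 0.1, 0], [0, 0, 0, 0.1, 0]]}}

```text
time_s: 30.52
eef_pos: [546.8, 258.5, 93.8]
ee_rot: [0.47, 0.529, 0.469, -0.529]
force: [-0.0, 0.6, 2.2]
grip_width: 0.227
```

```bash
python3 -c "
from h import *
info()
"
```

```text
t 30.52 p [546.8 258.5  93.8] yaw-0.119 xax [ 0.001 -0.    -1.   ] j1,j6 [0.248 0.368] F [-0.   0.6  2.2] M [ 0.1  -0.03  0.99] w0.227
```

>>> {"method": "arm_command", "body": {"plan": [[0.0005, 0, 0, 0.02, 0], [0, 0, 0, 0, 0], [0, 0, 0, 0, 0]]}}

```text
time_s: 30.9
eef_pos: [546.9, 258.6, 93.8]
ee_rot: [0.466, 0.533, 0.465, -0.532]
force: [-0.8, 0.6, 5.6]
grip_width: 0.227
```

```bash
python3 -c "
from h import *
info()
c=cap('scene','s14.png')
info()
i=cv2.imread('pics/s14.png')
a=cv2.resize(i[150:220,226:306],(400,350),interpolation=cv2.INTER_CUBIC);b=cv2.resize(i[210:290,370:470],(400,350),interpolation=cv2.INTER_CUBIC)
cv2.imwrite('pics/s14c.png',np.hstack([a,b]))
"
```

```text
t 30.9 p [546.9 258.6  93.8] yaw-0.134 xax [ 0.001 -0.    -1.   ] j1,j6 [0.248 0.383] F [-0.8  0.6  5.6] M [0.01 0.21 1.03] w0.227
t 30.95 p [546.9 258.6  93.8] yaw-0.134 xax [ 0.002 -0.    -1.   ] j1,j6 [0.249 0.383] F [-0.8 -0.1  5.3] M [0.05 0.22 1.03] w0.228
```

View pics/s14c.png

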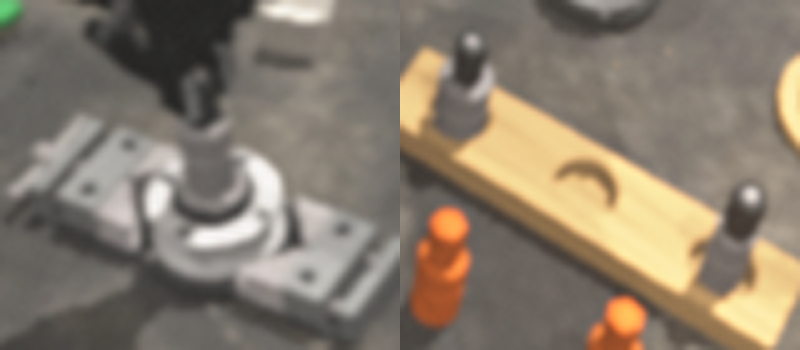

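```bash
python3 -c "
from h import *
print(ctrl.finish_job());info()
"
```

```text
the job is handed in; nothing more can be done
None
the job is handed in; nothing more can be done
```

I handed the job in at about 31 s of the allowed 72 s. Socket_b (32 mm) is seated on the nut in the vise, the nut is tight, and the gripper is still holding the adapter at 80 N.

**Finding the socket**
- I tried socket_a first. It stopped on top of the nut through a 63° turn, so I stood it back upright in the right-hand well.
- Socket_b dropped over the nut down to the washer.
- Its turning play was between about 0.2 and 0.3 rad. That fits a socket of the right size; a size too big would have spun freely.
- I never moved socket_c, the brass drift or the dish.

**Last checks**
- **Tightness:** the moment rose from about 0.15 N m to a steady 1.03 N m at the stop.
- **Seating:** the height reads 93.8 mm, against about 93.5 mm expected for fully seated.
- **Other sockets:** the last picture shows socket_a and socket_c upright in their wells.

**What disagreed**
- My first grasp missed. The gripper's real height was about 20–30 mm above the reported TCP height, so I worked from heights measured at contact.
- Socket_a's try was about 3 mm off the nut's centre. Ruling it out also rests on the play measurement and on how big the nut looks in the pictures.

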